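# Lower the ratchet forearm rest

## Robot

A 7-joint arm with a two-finger parallel gripper is mounted at the origin on the work surface. World frame = base frame: x ahead of the robot, y to its left, z up, the work surface at z = 0. Lengths are in m, angles in rad, forces in N, time in s.
With the tool pointing down it reaches from about 0.425 to 1.025 m from the base axis. Payload 9.4 kg.
Tool frame: the origin (TCP) lies on the centre line of the jaws, within the pads' length; the fingertips stand 25 mm ahead of it and the grasp point (between the pads) lies 6 mm ahead of it; z points along the fingers, y is the direction in which the jaws open and shut (so a half turn about z gives the same grasp; the last joint's range is limited). The gripper opens to 85 mm and grips with 20 to 120 N. Pads are 22 mm wide; open, the fingers measure 114 mm over their backs; the gripper's body (76 mm by 85 mm) begins 54 mm behind the grasp point. The pads swing forward as they close: fully open they stand 13 mm farther back than shut.
Start: joints at [1.17, 0.599, -0.003, 1.599, 0.002, 0.943, -0.08], TCP at [0.231, -0.687, 0.256] pointing down, gripper open.
Joint ranges: [-2.57, 2.57], [-0.35, 1.97], [-1.29, 1.29], [0.11, 2.56], [-1.05, 4.19], [0.11, 1.86], [-2.63, 2.63]. Speed limits (rad/s): [2.22, 2.22, 3.01, 3.01, 3.14, 3.14, 3.14].

## Interface

Orientations are given as a rotation vector (axis times angle).
In Python, from cell import r gives the robot as it stands. The module is installed in compiled form; this text tells all that it offers.
- The arm moves only by the tool step_arm, never from a script. Its argument "commands" is a list of rows, each an object of numbers: "tx", "ty", "tz": the shift along the tool's x, y, z in mm; "spin": the turn about the tool's z in rad. In form: [{"tx": .., "ty": .., "tz": .., "spin": ..}, ...]. A call has 1 to 8 rows; each row is the pose to reach, as a shift and turn from the pose commanded when the call began, along the tool's axes at that moment; what a row does not reach only later rows make up. A row lasts 1/8 s, in which the tool goes at most 62.5 mm and 10.7 degrees, less where a joint would pass 70% of its speed; a pose out of reach is approached as far as the arm can. A call with a gripper value outside its range is refused whole. "hand" is the closure in counts, from 0 (fully open) to 255 (shut), set as the call begins (left out, the last holds). The fingers move at their own pace and stop on an object; "grip_force" is the grip in N (left out, the last holds). Time passes only in rows, so rows that repeat a pose let the fingers close. It gives the time, the measured TCP pose, the force and the opening at its end, in the units of the state.
- r.get_state(): the state, without advancing time (a new reading comes with each control period).
- r.get_image(name): name is "side" or "top" or "wrist"; returns (picture, depth): 400x640x3 uint8, blue, green, red; 400x640 float32, m along the optical axis (not along the pixel's ray), 0 where there is no reading.
- r.camera_info(name): a dict with "intrinsics" (3x3 intrinsics, pixels), "R" (3x3) and "t" (3): a world point X has camera coordinates R X + t; the wrist camera has in their place "mount" (4x4, takes a point from camera to tool coordinates, whose origin is the TCP and whose axes are the flange's). Camera axes: x right, y down, z forward; pixel columns grow to the right and rows downward; lengths in m; the calibration is good to about 2 mm. A picture is of the moment at which its call begins: read the wrist's pose just before it. camera_info takes no time and is no camera call.
- r.sign_off(): hands the job in, once; it reports no verdict.
The state is a dict: "time": time; "qpos": joint angles; "joint_velocities": joint speeds; "joint_torque": joint torques, N m; "ee_pos": TCP position; "orientation": TCP orientation; "force": force on the tool from outside, world axes, zero at the start; "moment": the same for the moment, N m; "finger_gap": finger opening in m.
Only numpy, scipy, OpenCV 4.12 (cv2) and the standard library are available. Lean on these libraries where they do the work, as an engineer would, in place of code of your own. Each camera call takes 0.05 s, during which the arm holds its last target. There are 200 camera calls.

## Task

The blue padded forearm rest on the microscope bench is held up by its ratchet. With closed fingertips press the pawl's orange thumb pad fully down so that the pawl lifts free of the teeth (it stays free when you let go), then push the padded arm all the way down onto its rubber stop and let go. Do not push hard on the arm while the pawl is still engaged, do not raise the arm, and leave the dish, the well plate, the bottle and the tip box where they stand.

Things in the scene. Friction and masses are not known exactly. Their poses are not given: they have to be found in the camera images.
- rest_base: the fixed foot of the forearm rest, a dark steel plate 290 x 120 x 12 mm bolted to the bench, carrying two white cheek plates (42 mm apart, up to 155 mm high) and, under the arm, a rubber stop. Origin on the bench under the arm's hinge; its x axis points along the padded arm (level), z up; the plate runs from x = -155 to +135 mm
- rest_hinge (a point): the arm's hinge axis, fixed, 95 mm above the foot's origin; the axis runs along the foot's y
- rest_tilt (a joint): elevation of the padded arm above level, rad: 0 = fully down, level on the rubber stop; it starts raised by 0.68 to 0.84. The hinge is stiff (about 1.0 N m of friction, so some 2 to 5 N at the pad on top of its own weight) and the arm stays where it is left; with the pawl engaged it stops dead at about 0.63
- rest_arm: the swinging arm with its toothed ratchet segment and the blue pad (160 x 75 x 18 mm, reaching from 90 to 250 mm from the hinge, its padded face 26 mm above the origin). Origin on the hinge axis, x along the arm away from the hinge, z out of the padded face; it turns with the arm
- push_point (a point): point on the upper face of the blue pad, on its centre line, 55 mm from its outer end: 195 mm along the arm from the hinge and 26 mm above the line from the hinge (121 mm above the bench when the arm is level)
- pawl (a joint): turn of the pawl, a dark steel rocker with its pivot 83 mm behind the hinge (foot's -x) and 143 mm above the bench, rad: 0 = its nose sits between the teeth, above 0.15 = free of the teeth, 0.30 = its stop. It stays where it is left (friction 0.22 N m: about 4.5 N on the thumb pad)
- pawl_pad (a point): centre of the upper face of the pawl's orange thumb pad, 44 mm along the foot's x by 38 mm by 10 mm thick, 133 mm behind the hinge (foot's -x), 166 mm above the bench; it moves with the pawl and goes down about 15 mm when fully pressed
- dish: bystander: lidded round dish, 94 mm across, 17 mm high, origin at the centre of its underside
- well_plate: bystander: white four-well plate 66 x 66 x 14 mm, origin at the centre of its underside
- bottle: bystander: small amber bottle, 40 mm across, 75 mm high, origin at the centre of its underside
- tip_box: bystander: blue pipette tip box 120 x 85 x 50 mm, origin at the centre of its underside

How it is judged:
On the way, in this order (a step that is already met when the one before it is completed fails the run):
1. the pawl is pressed free (over 0.18 rad) while the arm is still up (over 0.55 rad) (value of joint pawl above 0.18 rad and value of joint rest_tilt above 0.55 rad), for 0.1 s.
2. the arm is pushed down past the teeth to its stop (below 0.05 rad) (value of joint rest_tilt below 0.05 rad), for 0.2 s.
At the end, for the whole second after the job is handed in: the arm rests still on its stop (below 0.05 rad, about 10 mm at the pad) and the four bystanders stand within 20 mm of where they were (value of joint rest_tilt below 0.05 rad and velocity of joint rest_tilt between -0.05 and 0.05 rad/s and distance of each of dish, well_plate, bottle, tip_box from where it was at the start of the episode below 0.02 m); the robot touches nothing.
It fails at once if the arm is pushed hard (over 30 N) while the pawl is engaged (value of joint pawl below 0.1 rad and value of joint rest_tilt above 0.55 rad and contact force between any of the fingers, the arm and rest_arm above 30 N).
It fails at once if the arm is raised (over 0.95 rad) (value of joint rest_tilt above 0.95 rad).
It fails at once if a bystander is lifted, toppled or shoved (over 20 mm) (distance of any of dish, well_plate, bottle, tip_box from where it was at the start of the episode above 0.02 m or angle between bottle's own z axis and vertical above 0.6 rad).
It also fails if it takes over 38 s, if anything falls off the work surface, if the arm or the gripper's body presses on something with over 40 N, if the wrist force passes 120 N, or if a joint passes its speed limit or range.

## Working session

There is one attempt and no reset: what is moved stays moved. The work goes in short steps, Python scripts to look and compute and a tool call to move; the robot and the scene stay as the last step left them, time stands still between calls to the robot, and variables do not carry over. Pictures are saved under pics/ and viewed, about 8 in all and at most 12, crops included, and the job is handed in when it is done.

Besides the shell and the picture viewer there is one more tool, called after ">>>" as name(argument=value, ...), one argument or row to a line, values as JSON. step_arm: Moves the arm, as the interface text tells. Its arguments: {"type":"object","properties":{"commands":{"type":"array","items":{"type":"object","properties":{"tx":{"type":"number"},"ty":{"type":"number"},"tz":{"type":"number"},"spin":{"type":"number"}}}},"hand":{"type":"number"},"grip_force":{"type":"number"}},"required":["commands"]}

```bash
mkdir -p pics
cat > h.py <<'E'
import numpy as np, cv2
from cell import r
def cam(n):
    i=r.camera_info(n); im,d=r.get_image(n); return im,d,np.array(i["intrinsics"]),np.array(i["R"]),np.array(i["t"])
def pts(d,K,R,t,mask):
    v,u=np.nonzero(mask&(d>0)); z=d[v,u]
    c=np.stack([(u-K[0,2])/K[0,0]*z,(v-K[1,2])/K[1,1]*z,z],1)
    return (c-t)@R, u, v
E
python3 - <<'E'
from h import *
s=r.get_state(); print(s["time"],s["ee_pos"],s["orientation"],s["force"])
for n in("side","top"):
    im,d,K,R,t=cam(n); cv2.imwrite(f"pics/{n}0.png",im); print(n,(-R.T@t).round(3),R[2].round(2))
    h=cv2.cvtColor(im,cv2.COLOR_BGR2HSV)
    for nm,lo,hi in(("orange",(5,150,120),(20,255,255)),("blue",(95,100,50),(125,255,255))):
        m=cv2.inRange(h,lo,hi); k,l,st,ce=cv2.connectedComponentsWithStats(m)
        for j in range(1,k):
            if st[j,4]>60:
                P,u,v=pts(d,K,R,t,l==j); print(nm,st[j],ce[j].round(),np.median(P,0).round(3),P.min(0).round(3),P.max(0).round(3))
E
```

```text
0.0 [ 0.23050313 -0.68692886  0.25541279] [-3.09902326e+00 -5.06154761e-01  6.02278090e-04] [ 0.52695835  0.38521454 -0.63948969]
side [ 0.24  -0.597  0.73 ] [ 0.37  0.63 -0.68]
orange [325 224  29  23 393] [339. 235.] [ 0.539 -0.169  0.167] [ 0.521 -0.19   0.161] [ 0.558 -0.144  0.17 ]
blue [  303     0   337   329 65077] [511. 112.] [ 1.639  0.251 -0.183] [ 1.621 -0.461 -0.624] [1.655 2.032 0.337]
blue [ 139   48   86   50 2604] [180.  72.] [0.544 0.91  0.002] [ 0.439  0.755 -0.004] [0.659 1.103 0.007]
blue [ 256   94   56   83 2752] [283. 134.] [0.549 0.066 0.236] [0.513 0.009 0.174] [0.59  0.125 0.293]
blue [357 232  66  42 765] [387. 254.] [ 0.666 -0.167  0.024] [ 0.646 -0.199  0.003] [ 0.749 -0.082  0.043]
top [ 0.494 -0.017  1.014] [ 0.1  -0.01 -1.  ]
orange [381 212  23  20 422] [392. 221.] [ 0.542 -0.166  0.166] [ 0.523 -0.187  0.161] [ 0.559 -0.144  0.17 ]
blue [336 140  60  38 192] [360. 167.] [ 0.663 -0.113  0.036] [ 0.647 -0.194  0.016] [ 0.727 -0.063  0.046]
blue [ 222  183   77   52 3203] [260. 209.] [0.553 0.076 0.247] [0.513 0.013 0.   ] [0.625 0.132 0.294]
```

View pics/side0.png

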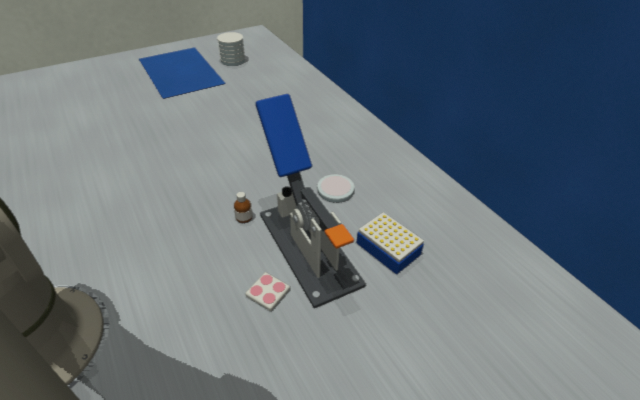

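View pics/top0.png

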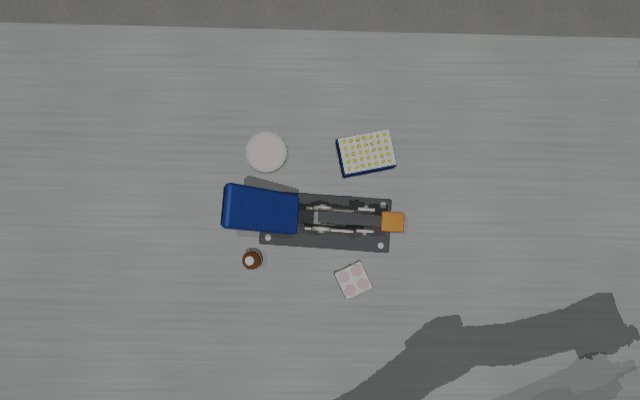

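Run:
```python
from h import *
im,d,K,R,t=cam("top"); h=cv2.cvtColor(im,cv2.COLOR_BGR2HSV)
def comp(lo,hi):
    m=cv2.inRange(h,lo,hi); k,l,st,ce=cv2.connectedComponentsWithStats(m); return l==1+np.argmax(st[1:,4])
P,_,_=pts(d,K,R,t,comp((5,150,120),(20,255,255)))
B,_,_=pts(d,K,R,t,cv2.erode(comp((95,100,50),(125,255,255)).astype(np.uint8),np.ones((3,3)))>0)
B=B[B[:,2]>.14]
for Q in(P,B):
    rc=cv2.minAreaRect(Q[:,:2].astype(np.float32)); c=Q.mean(0); w,V=np.linalg.eigh(np.cov((Q-c).T)); print(rc,c.round(4),V[:,0].round(3),Q[:,2].max())
T,_,_=pts(d,K,R,t,np.ones(d.shape,bool))
m=(np.abs(T[:,0]-.6)<.4)&(np.abs(T[:,1])<.4)&(T[:,2]>.2); print(T[m].max(0),T[m].min(0))
s=r.get_state();print(cv2.Rodrigues(np.array(s["orientation"]))[0].round(3))
```

```text
((0.5410948395729065, -0.16565215587615967), (0.03613949567079544, 0.04260339215397835), 0.7329702377319336) [ 0.5411 -0.166   0.1663] [ 0.005 -0.007  1.   ] 0.17055177774652283
((0.5528063178062439, 0.07191018760204315), (0.11413493007421494, 0.07076935470104218), 87.46883392333984) [0.5529 0.0746 0.2444] [-0.037 -0.713  0.701] 0.2939556888697042
[0.59288128 0.13638864 0.29395569] [0.51422229 0.02808635 0.20000052]
[[ 0.948  0.318 -0.001]
 [ 0.318 -0.948  0.001]
 [-0.    -0.001 -1.   ]]
```

The side view shows the arm raised with the orange pad at (339,235). In the top view the orange pad is at (392,221) and the blue pad at (260,209). The foot axis is about (0.05, 0.999), the pad is at (0.541, -0.166, 0.166), which matches the given height, and the tilt is about 0.79. I'm moving above the pad now.

>>> step_arm(
  commands=[
    {"tx": 459, "ty": -392, "tz": 0},
    {"tx": 459, "ty": -392, "tz": 0},
    {"tx": 459, "ty": -392, "tz": 0},
    {"tx": 459, "ty": -392, "tz": 0},
    {"tx": 459, "ty": -392, "tz": 0},
    {"tx": 459, "ty": -392, "tz": 0},
    {"tx": 459, "ty": -392, "tz": 0},
    {"tx": 459, "ty": -392, "tz": 0},
  ],
  hand=255,
)

```text
invalid input
```

>>> step_arm(
  commands=[
    {"tx": 57, "ty": -49, "tz": 0, "spin": 0},
    {"tx": 103, "ty": -88, "tz": 0, "spin": 0},
    {"tx": 149, "ty": -127, "tz": 0, "spin": 0},
    {"tx": 195, "ty": -166, "tz": 0, "spin": 0},
    {"tx": 241, "ty": -205, "tz": 0, "spin": 0},
    {"tx": 287, "ty": -245, "tz": 0, "spin": 0},
    {"tx": 333, "ty": -284, "tz": 0, "spin": 0},
    {"tx": 379, "ty": -323, "tz": 0, "spin": 0},
  ],
  hand=255,
  grip_force=40,
)

```text
time: 1.15
ee_pos: [0.4881, -0.2586, 0.2563]
orientation: [3.1, 0.507, 0.0]
force: [-0.1, -1.3, 0.1]
finger_gap: -0.0001
```

>>> step_arm(
  commands=[
    {"tx": 40, "ty": -34, "tz": 0, "spin": 0},
    {"tx": 79, "ty": -68, "tz": 0, "spin": 0},
    {"tx": 79, "ty": -68, "tz": 25, "spin": 0},
    {"tx": 79, "ty": -68, "tz": 48, "spin": 0},
    {"tx": 79, "ty": -68, "tz": 48, "spin": 0},
  ],
  hand=255,
  grip_force=40,
)

```text
time: 1.78
ee_pos: [0.5395, -0.1705, 0.2068]
orientation: [-3.099, -0.507, 0.005]
force: [-0.6, 0.7, 0.7]
finger_gap: 0.0002
```

Run:
```python
from h import *
s=r.get_state(); print(s["time"],s["ee_pos"],s["force"])
im=cam("side")[0]; a=cv2.resize(im[150:300,240:440],None,fx=3,fy=3)
cv2.imwrite("pics/a1.png",a)
```

```text
1.775 [ 0.5395112  -0.17049898  0.20681523] [-0.58396328  0.65714312  0.74500252]
```

View pics/a1.png

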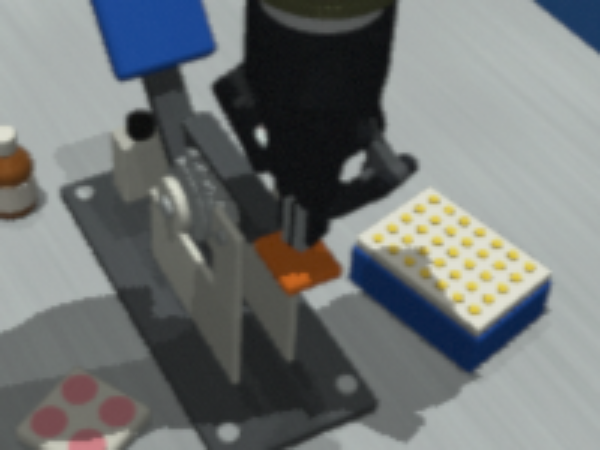

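The closed tips, at about (300,235) in the crop, are over the orange pad at (297,262), 16 mm above it. I'm pressing.

>>> step_arm(
  commands=[
    {"tx": 0, "ty": 0, "tz": 10, "spin": 0},
    {"tx": 0, "ty": 0, "tz": 16, "spin": 0},
    {"tx": 0, "ty": 0, "tz": 19, "spin": 0},
    {"tx": 0, "ty": 0, "tz": 22, "spin": 0},
    {"tx": 0, "ty": 0, "tz": 25, "spin": 0},
    {"tx": 0, "ty": 0, "tz": 27, "spin": 0},
    {"tx": 0, "ty": 0, "tz": 28, "spin": 0},
  ],
  hand=255,
  grip_force=40,
)

```text
time: 2.7
ee_pos: [0.5407, -0.173, 0.181]
orientation: [3.098, 0.503, 0.002]
force: [-2.0, -5.9, 5.4]
finger_gap: -0.0001
```

>>> step_arm(
  commands=[
    {"tx": 0, "ty": 0, "tz": 2, "spin": 0},
    {"tx": 0, "ty": 0, "tz": 4, "spin": 0},
    {"tx": 0, "ty": 0, "tz": 6, "spin": 0},
    {"tx": 0, "ty": 0, "tz": 7, "spin": 0},
    {"tx": 0, "ty": 0, "tz": 7, "spin": 0},
  ],
  hand=255,
  grip_force=40,
)

```text
time: 3.32
ee_pos: [0.541, -0.1734, 0.1754]
orientation: [3.098, 0.503, 0.004]
force: [-5.5, -5.9, 19.4]
finger_gap: -0.0001
```

The force rose to 19 N, so the pawl is at its stop. I'll lift clear and check.

>>> step_arm(
  commands=[
    {"tx": 0, "ty": 0, "tz": -30, "spin": 0},
    {"tx": 0, "ty": 0, "tz": -80, "spin": 0},
    {"tx": 0, "ty": 0, "tz": -135, "spin": 0},
    {"tx": 0, "ty": 0, "tz": -190, "spin": 0},
    {"tx": 0, "ty": 0, "tz": -190, "spin": 0},
  ],
  hand=255,
  grip_force=40,
)

```text
time: 3.95
ee_pos: [0.542, -0.1713, 0.3678]
orientation: [3.098, 0.505, 0.012]
force: [-0.5, -0.2, -0.5]
finger_gap: 0.0002
```

Run:
```python
from h import *
s=r.get_state(); print(s["time"],s["ee_pos"],s["orientation"],s["force"])
for n in("side","top"):
    im,d,K,R,t=cam(n); cv2.imwrite(f"pics/{n}2.png",im)
    h=cv2.cvtColor(im,cv2.COLOR_BGR2HSV); m=cv2.inRange(h,(5,150,80),(20,255,255)); k,l,st,ce=cv2.connectedComponentsWithStats(m)
    for j in range(1,k):
        if st[j,4]>60:
            P,u,v=pts(d,K,R,t,cv2.erode((l==j).astype(np.uint8),np.ones((3,3)))>0); A=np.c_[P[:,:2]-P[:,:2].mean(0),np.ones(len(P))]; print(n,st[j],P.mean(0).round(4),np.linalg.lstsq(A,P[:,2],rcond=None)[0])
```

```text
3.95 [ 0.54203495 -0.17133161  0.36779444] [3.09760086 0.50542914 0.01193607] [-0.51041587 -0.22426645 -0.54157599]
side [235 200  15  11 107] [0.454  0.1035 0.0511] [0.18379102 0.22300547 0.05105724]
side [326 231  28  26 454] [ 0.5378 -0.1726  0.1505] [0.01651448 0.30625531 0.15049505]
top [382 212  13  20  94] [ 0.5372 -0.1532  0.1557] [0.00016263 0.1590921  0.15571671]
top [243 252  17  17 124] [0.4627 0.1051 0.0513] [-0.06088663  0.00102877  0.05125246]
```

View pics/side2.png

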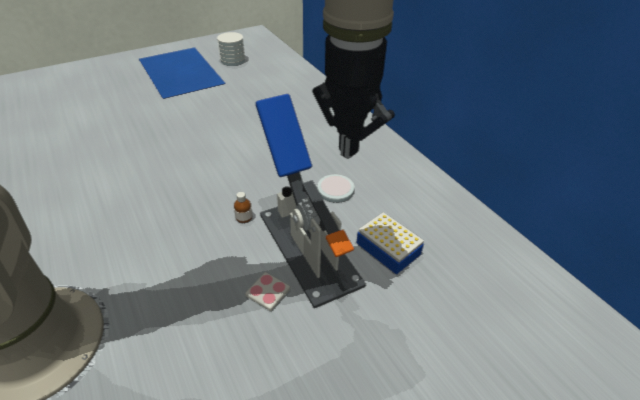

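The pawl pad now sits at a slope of 0.306 at z 0.150, so the pawl is free at its stop, and the blue arm is still up. Next I move above the blue pad and turn the jaws across the foot axis.

>>> step_arm(
  commands=[
    {"tx": 13, "ty": -34, "tz": 0, "spin": -0.17},
    {"tx": 26, "ty": -68, "tz": 0, "spin": -0.34},
    {"tx": 39, "ty": -101, "tz": 0, "spin": -0.51},
    {"tx": 52, "ty": -135, "tz": 0, "spin": -0.68},
    {"tx": 65, "ty": -169, "tz": 0, "spin": -0.85},
    {"tx": 79, "ty": -203, "tz": 0, "spin": -1.02},
    {"tx": 92, "ty": -236, "tz": 0, "spin": -1.2},
    {"tx": 92, "ty": -236, "tz": 0, "spin": -1.2},
  ],
  hand=255,
  grip_force=40,
)

```text
time: 5.05
ee_pos: [0.5518, 0.085, 0.3616]
orientation: [-2.264, -2.174, 0.002]
force: [-0.8, -0.9, -0.6]
finger_gap: -0.0002
```

Run:
```python
from h import *
s=r.get_state(); p=np.array(s["ee_pos"]); M=cv2.Rodrigues(np.array(s["orientation"]))[0]
print(s["time"],p.round(4),M.round(3).tolist(),s["force"],s["qpos"])
H=np.array([.548,-.033,.095]); f=np.array([.05,.9987,0])
for th in np.r_[np.arange(.82,0,-.08),0,-.03]:
    hor=.2*np.cos(th)-.026*np.sin(th); z=.2*np.sin(th)+.026*np.cos(th)+.011*np.tan(max(th,0))
    T=H+hor*f+[0,0,z+.025]; print(round(th,2),T.round(3),((T-p)@M*1000).round())
```

```text
5.05 [0.5518 0.085  0.3616] [[0.041, 0.999, -0.003], [0.999, -0.041, 0.001], [0.001, -0.003, -1.0]] [-0.8319982 -0.9053644 -0.5814218] [ 0.04425932  0.31407295 -0.39356122  1.83733451  0.13698001  1.01933329
 -0.44490652]
0.82 [0.554 0.084 0.296] [-1.  2. 66.]
0.74 [0.555 0.097 0.284] [12.  2. 77.]
0.66 [0.555 0.109 0.272] [24.  3. 90.]
0.58 [0.556 0.12  0.259] [ 35.   3. 103.]
0.5 [0.556 0.13  0.245] [ 45.   3. 117.]
0.42 [0.557 0.139 0.23 ] [ 54.   3. 131.]
0.34 [0.557 0.147 0.215] [ 62.   3. 147.]
0.26 [0.557 0.153 0.199] [ 68.   3. 162.]
0.18 [0.558 0.159 0.183] [ 74.   3. 178.]
0.1 [0.558 0.163 0.167] [ 78.   3. 195.]
0.02 [0.558 0.166 0.15 ] [ 81.   3. 211.]
0.0 [0.558 0.167 0.146] [ 82.   3. 216.]
-0.03 [0.558 0.167 0.14 ] [ 82.   4. 222.]
```

>>> step_arm(
  commands=[
    {"tx": 0, "ty": 3, "tz": 40, "spin": 0},
    {"tx": 0, "ty": 3, "tz": 66, "spin": 0},
    {"tx": 12, "ty": 3, "tz": 78, "spin": 0},
    {"tx": 24, "ty": 3, "tz": 90, "spin": 0},
    {"tx": 35, "ty": 3, "tz": 103, "spin": 0},
    {"tx": 35, "ty": 3, "tz": 103, "spin": 0},
  ],
  hand=255,
  grip_force=40,
)

```text
time: 5.8
ee_pos: [0.5571, 0.1189, 0.2597]
orientation: [-2.27, -2.17, -0.001]
force: [0.4, 0.6, -0.8]
finger_gap: 0.0
```

The force is near zero, so I'll look before going on.

Run:
```python
from h import *
im,d,K,R,t=cam("side"); cv2.imwrite("pics/a3.png",cv2.resize(im[40:260,180:420],None,fx=2.5,fy=2.5))
m=cv2.inRange(cv2.cvtColor(im,cv2.COLOR_BGR2HSV),(95,100,50),(125,255,255))>0
P,_,_=pts(d,K,R,t,cv2.erode(m.astype(np.uint8),np.ones((3,3)))>0)
P=P[(P[:,2]>.1)&(P[:,0]>.49)&(P[:,0]<.62)&(P[:,1]<.3)&(P[:,1]>-.03)]
w,V=np.linalg.eigh(np.cov(P.T)); print(P.min(0),P.max(0),V[:,0],len(P))
```

```text
[0.51544733 0.02646019 0.1641961 ] [0.58664832 0.15900457 0.25313694] [-0.03619197 -0.55478663  0.83120511] 1848
```

View pics/a3.png

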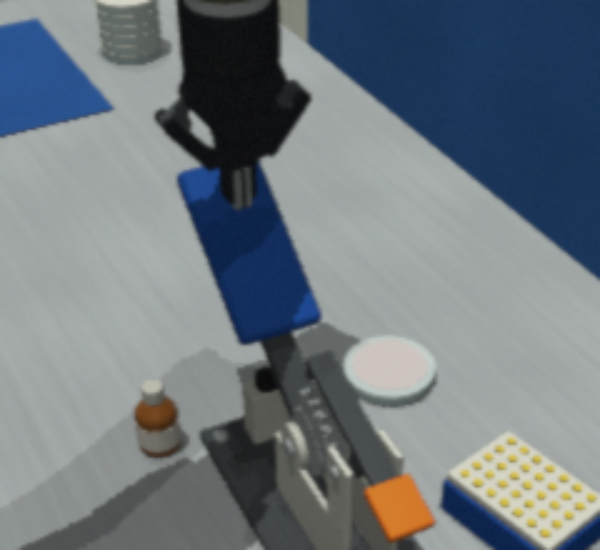

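The tips at (240,190) are on the blue pad, and the tilt is down to about 0.59, past the 0.63 engaged limit, with little force. I'm continuing down the arc.

>>> step_arm(
  commands=[
    {"tx": 10, "ty": 0, "tz": 14, "spin": 0},
    {"tx": 19, "ty": 0, "tz": 28, "spin": 0},
    {"tx": 27, "ty": 0, "tz": 44, "spin": 0},
    {"tx": 33, "ty": 0, "tz": 59, "spin": 0},
    {"tx": 39, "ty": 0, "tz": 75, "spin": 0},
    {"tx": 43, "ty": 0, "tz": 92, "spin": 0},
    {"tx": 46, "ty": 0, "tz": 106, "spin": 0},
    {"tx": 46, "ty": 0, "tz": 109, "spin": 0},
  ],
  hand=255,
  grip_force=40,
)

```text
time: 6.85
ee_pos: [0.5587, 0.1628, 0.1499]
orientation: [-2.272, -2.168, 0.003]
force: [-1.6, 1.3, 2.5]
finger_gap: -0.0004
```

>>> step_arm(
  commands=[
    {"tx": 0, "ty": 0, "tz": 3, "spin": 0},
    {"tx": 0, "ty": 0, "tz": 6, "spin": 0},
    {"tx": 0, "ty": 0, "tz": 8, "spin": 0},
    {"tx": 0, "ty": 0, "tz": 8, "spin": 0},
    {"tx": 0, "ty": 0, "tz": 8, "spin": 0},
  ],
  hand=255,
  grip_force=40,
)

```text
time: 7.48
ee_pos: [0.5593, 0.1626, 0.1458]
orientation: [2.272, 2.167, 0.001]
force: [-7.3, -1.8, 27.8]
finger_gap: -0.0002
```

The TCP is at z 0.146, so the tip is at 0.121, which is the level-arm height. The 27.8 N of force means it's on the stop. I'll lift off and check.

>>> step_arm(
  commands=[
    {"tx": 0, "ty": 0, "tz": -10, "spin": 0},
    {"tx": 0, "ty": 0, "tz": -50, "spin": 0},
    {"tx": 0, "ty": 0, "tz": -105, "spin": 0},
    {"tx": 0, "ty": 0, "tz": -150, "spin": 0},
    {"tx": 0, "ty": 0, "tz": -150, "spin": 0},
  ],
  hand=255,
  grip_force=40,
)

```text
time: 8.1
ee_pos: [0.5608, 0.1629, 0.2969]
orientation: [2.272, 2.165, 0.009]
force: [-0.4, -0.4, -1.2]
finger_gap: -0.0001
```

Run:
```python
from h import *
s=r.get_state(); print(s["time"],s["ee_pos"],s["force"])
im,d,K,R,t=cam("side"); cv2.imwrite("pics/side4.png",im)
m=cv2.inRange(cv2.cvtColor(im,cv2.COLOR_BGR2HSV),(95,100,50),(125,255,255))>0
P,_,_=pts(d,K,R,t,cv2.erode(m.astype(np.uint8),np.ones((3,3)))>0)
P=P[(P[:,2]>.115)&(P[:,0]>.49)&(P[:,0]<.62)&(P[:,1]<.3)&(P[:,1]>-.03)]
A=np.c_[P[:,:2]-P[:,:2].mean(0),np.ones(len(P))]; print(P.min(0),P.max(0),np.linalg.lstsq(A,P[:,2],rcond=None)[0],len(P))
```

```text
8.1 [0.5607891  0.16286604 0.29694156] [-0.44931419 -0.40095525 -1.16144926]
[0.51627369 0.05291982 0.11515722] [0.5899096  0.2082828  0.12497141] [0.00982389 0.00666951 0.1212702 ] 1252
```

View pics/side4.png

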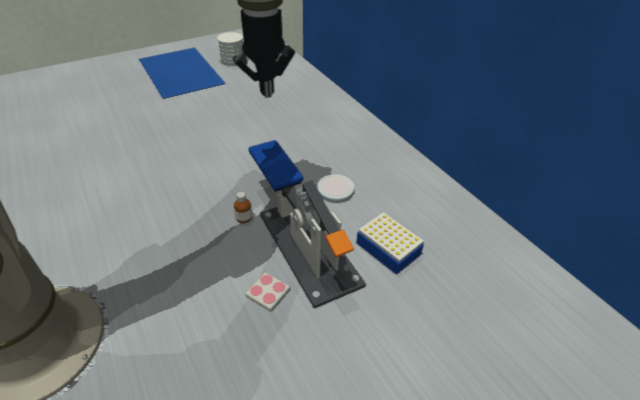

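The pad is level at z 0.121 with a slope of 0.007. The bystanders are where they were in the first picture, and the gripper is clear.

```bash
python3 -c "
from cell import r
print(r.sign_off())"
```

```text
the job is handed in; nothing more can be done
None
```

The padded arm is down on its rubber stop, the pawl is free, and I handed the job in with the clock at about 8 s of the 38 s allowed; the sign-off gives no verdict.

- **Pawl:** I pressed the orange thumb pad with closed fingertips until the force rose to about 19 N. After I lifted off, the pad's slope measured about 0.30 rad, which is the pawl's stop, and the arm was still up.
- **Arm:** I pushed it down along its arc to the stop, ending at about 28 N. That push came only after the pawl was free. After I let go, the pad face measured 0.121 m high with a tilt of about 0.007 rad.
- **Surroundings:** In the last picture the dish, well plate, bottle and tip box stand at the same pixels as in the first. I compared them by eye and did not measure their positions. The gripper was about 15 cm above the arm and touched nothing.

One move call was refused as invalid input; it moved nothing, and the later calls, written with smaller steps, were accepted. No check failed or disagreed.

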